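# Serve the chorizo from the cazuela with tongs

### The arm

A 6-joint arm with a two-finger parallel gripper is mounted at the origin on the work surface. World frame = base frame: x ahead of the robot, y to its left, z up, the work surface at z = 0. Lengths are in m, angles in rad, forces in N, time in s.
With the tool pointing down it reaches from about 0.4 to 0.825 m from the base axis. Payload 7 kg.
Tool frame: the origin (TCP) lies midway between the tips of the shut fingers; the grasp point (between the pads) lies 19 mm behind it; z points along the fingers, y is the line along which they close (so a half turn about z gives the same grasp; the last joint's range is limited). The gripper opens to 88 mm and grips with 3 to 60 N. Pads are 19 mm wide; open, the fingers measure 130 mm over their backs; the gripper's body (78 mm by 193 mm) begins 47 mm behind the grasp point.
Start: joints at [-0.97, 0.359, 0.012, 0, -1.224, -0.288], TCP at [0.208, -0.642, 0.227] pointing down, gripper open.
Joint ranges: [-3.07, 3.07], [-1.43, 2.12], [-1.02, 1.25], [-3.03, 1.67], [-3.05, -0], [-3.03, 3.03]. Speed limits (rad/s): [2.39, 2.39, 3.01, 3.14, 3.14, 3.14].

### API

Orientations are given as [roll, pitch, yaw] about the fixed x, y, z axes, in that order (R = Rz(yaw) Ry(pitch) Rx(roll)).
In Python, from station import telemetry, eyes, ticket, recognise, trace gives the robot as it stands. The module is installed in compiled form; this text tells all that it offers.
- The arm moves only by the tool servo_tool, never from a script. Its argument "series" is a list that holds one entry, the list of rows, each a list of 4 numbers: the shift along the tool's x, y, z in mm, then the turn about the tool's z in rad. In form: [[[x, y, z, roll], ...]]. A call has exactly 10 rows; each row shifts and turns the commanded pose from where the row before left it, along the tool's axes as they then stand; what a row does not reach is not made up. A row lasts 1/12 s, in which the tool goes at most 41.7 mm and 7.16 degrees, less where a joint would pass 70% of its speed; a pose out of reach is approached as far as the arm can. A call is refused whole if a number of a shift passes 41.7 or a number of a turn 0.125, either way. A call with a gripper value outside its range is refused whole. "claw" is the gripper's target within -1 to 1 (shut at 1, half-way at 0, fully open at -1), set as the call begins (left out, the last holds). The fingers move at their own pace and stop on an object; "grip_force" is the grip in N (left out, the last holds). Time passes only in rows, so rows that do not move let the fingers close, or fill a call up. It gives the time, the measured TCP pose, the force, the opening and the grip force at its end, in the units of the state.
- telemetry.get_state(): the state, without advancing time (a new reading comes with each control period).
- eyes.grab_frame(name): name is "side" or "top" or "wrist"; returns the picture (480x640x3 uint8, red, green, blue); there is no depth.
- eyes.calibration(name): a dict with "mtx" (3x3 intrinsics, pixels), "rvec" (rotation vector, rad) and "tvec" (3), from world to camera coordinates, as OpenCV has them. Camera axes: x right, y down, z forward; pixel columns grow to the right and rows downward; lengths in m; the calibration is good to about 2 mm. The wrist camera is an equidistant fisheye: a pixel r from the principal point sees the ray r / f radians off the axis. A picture is of the moment at which its call begins: read the wrist's pose just before it. calibration takes no time and is no camera call; for the wrist camera it gives the pose at the moment of the call.
- ticket.job_done(): hands the job in; it is judged then, once.
Trained networks look in the newest picture that a camera, given by its name, has taken for a name from the list of things; names that differ only in an ending like _2 or _b are one class to them, and where a whole thing is asked for, a point or a joint stands for the part that bears it (a point fixed in the world has none). Each returns a list of dicts, best first, with "conf" (0 to 1); they miss things now and then, are a little off and sometimes report something else, mostly with a low value. They report only what shows in the picture. A call takes as long as a camera call. They do not tell look-alikes from the thing itself.
- recognise(camera, name): "position" ([x, y, z] in m, in world coordinates, good to about 4 mm: the middle of the surface that is visible of it).
- trace(camera, name): "mask" (480x640 bool, what is visible of it).
The state is a dict: "t": time; "q": joint angles; "qd": joint speeds; "joint_efforts": joint torques, N m; "eef_pos": TCP position; "ee_rot": TCP orientation; "force": force on the tool from outside, world axes, zero at the start; "moment": the same for the moment, N m; "width": finger opening in m; "gripper_force": force on a finger pad.
Only numpy, scipy, OpenCV 4.12 (cv2) and the standard library are available. Lean on these libraries where they do the work, as an engineer would, in place of code of your own. Each camera call takes 0.05 s, during which the arm holds its last target. There are 200 camera calls.

### The job

Pick up the sprung tongs from the stainless trivet and, reaching down over the rim with them, squeeze them on the hot chorizo and lift it out of the green cazuela; lay it down gently, lengthwise in the middle of the empty white dish on the lazy susan, without turning the lazy susan. Then lay the tongs back across the bars of the trivet as they lay. Touch the chorizo only with the tongs, never let it fall on the sideboard, and leave everything else where it stands.

Things in the scene. Friction and masses are not known exactly. Their poses are not given: they have to be found in the camera images.
- tongs: Stainless sprung tongs, black silicone grips and jaw heads, 200 mm long, 130 g, lying flat across the trivet (they open level). Origin: on the hinge pin, at half the arms' height. x along the centre line, pin to jaws; y to the left arm; z up as they lie; the frame stays midway between the arms at any opening. The arms are blades 18 mm high (z -9 to 9). Let go, they spring open.
- tongs_grip (a point): Midway between the grip pads, 75 mm from the pin: where to squeeze. Axes as the tongs. Each pad is 46 mm long, 24 mm high (z -12 to 12), outer face flat. Squeezing starts at about 4 N and needs 6.4 N at a 30 mm jaw gap; 0.4 of any more reaches the jaws: 20 to 30 N holds the chorizo. Half squeezed (47 mm over the pads, jaw gap 47 mm) they sit firmly in a gripper.
- tongs_mouth (a point): Point midway between the two round jaw heads, 185 mm from the pin, 110 mm ahead of the grip point, on the centre line. Axes as the tongs. The heads are discs 28 mm across and 3.5 mm thick whose flat inner faces look at each other along the tongs' y.
- tongs_left (a joint): Opening angle of the left arm (rad); the right arm mirrors it. 0.085: sprung fully open (jaw gap 61 mm, 53 mm over the outer faces of the grip pads); 0: gap 30 mm, 40 mm over the pads, jaw faces parallel and pad faces parallel; -0.06: shut. Jaw gap = 30 mm + 370 mm x value; width over the pads = 40 mm + 150 mm x value.
- trivet: Fixed stainless trivet, 160 x 220 mm. Origin on the sideboard under its middle; x is the way the tongs lie and point at the start. Round bars 10 mm thick, tops 22 mm up, run along y at x = -75, -55, 55, 75 mm, joined at y = -105 and 105 mm; between x = -50 and 50 mm it is open down to the sideboard. Lying on it the tongs' pin and grip point are 31 mm up, the grip point near the middle.
- trivet_mid (a point): Middle of the trivet at the height of the bars' tops (22 mm). Axes as the trivet.
- cazuela: Loose round earthenware dish glazed green, 0.7 kg, 172 mm across the rim, 50 mm high, with two small lugs at +y and -y that stand 17 mm out at 35 to 48 mm height. Origin under the middle of its base. The inside floor is flat, 8 mm above the origin and about 136 mm across; the walls are 6 mm thick and flare outward.
- chorizo: Dark red, slightly bent chorizo link, 91 mm long, 31 mm thick (36 mm wide over the bend), 50 to 110 g, firm, lying level on the cazuela's floor. Origin at its middle, 15.5 mm above what it lies on; x along its length. Take it across the middle, the tongs running along its length as seen from above and sloping down some 40 degrees to clear the rim. Hot: only the tongs may touch it.
- dish (a point): Centre of the inner floor of the empty white rectangular dish on the lazy susan: inside 114 x 80 mm, floor 37 mm above the sideboard, walls 5 mm thick standing 9 mm above the floor. x runs along the dish, out from the susan's axis, which lies 100 mm away at -x; z up. Full dishes of olives and bread (to 35 mm above the platter) stand 120 degrees to either side; all are fixed to the platter.
- susan (a joint): Turning angle of the lazy susan (rad, anticlockwise from above). Wooden platter 344 mm across, top 32 mm above the sideboard, turning freely on a fixed foot: friction about 0.03 N m, so 0.3 N sideways at the dish already turns it.
- paella_pan: Bystander: small dark steel paella pan with two red loop handles, 200 mm across (256 over handles), 40 mm high. Origin under its middle.
- spice_jar_a: Bystander: closed amber glass spice jar, 48 mm across, 85 mm high, in the metal drawer tray. Origin under its middle.
- spice_jar_b: Bystander: closed clear glass spice jar, 48 mm across, 85 mm high, in the metal drawer tray. Origin under its middle.
- wooden_spoon: Bystander: wooden spoon 260 mm long, lying on the sideboard between the robot and the cazuela. Origin under its middle; x along it.
- oil_bottle: Bystander: green glass oil bottle, 64 mm across, 200 mm high. Origin under its middle.
- salt_pot: Bystander: terracotta salt pot with wooden lid, 74 mm across, 78 mm high. Origin under its middle.
- garlic: Bystander: garlic bulb, 58 mm across, 63 mm high. Origin under its middle.
There are look-alikes about, which are no part of the job. There is more than one size of the tongs; the job needs the smaller.

How it is judged:
On the way, in this order (a step that is already met when the one before it is completed fails the run):
1. the chorizo is lifted clear of the cazuela in the tongs (height (world z) of chorizo above 0.075 m and contact force between tongs and chorizo above 0.3 N), for 0.2 s.
2. the chorizo is lowered to the floor of the empty dish (within 12 mm) while the tongs still hold it (z of chorizo in the frame of dish between 0.005 and 0.0275 m and horizontal distance between chorizo and dish below 0.025 m and contact force between tongs and chorizo above 0.3 N), for 0.05 s.
At the end, for the whole second after the job is handed in: Chorizo at rest on the empty dish's floor, within 20 mm of its centre and 15 deg of its length; dish swung at most 12 mm and still; tongs flat and still across the trivet's bars, grip point within 35 mm of its middle, within 15 deg of square to the bars; all let go (horizontal distance between chorizo and dish below 0.02 m and z of chorizo in the frame of dish between 0.01 and 0.022 m and angle between the x axis of chorizo and the x axis of dish, either way round below 0.26 rad and linear speed of each of chorizo, tongs below 0.02 m/s and contact force between tongs and chorizo below 0.05 N and distance of dish from where it was at the start of the episode below 0.012 m and velocity of joint susan between -0.05 and 0.05 rad/s and horizontal distance between tongs_grip and trivet_mid below 0.035 m and z of tongs_grip in the frame of trivet_mid between 0.005 and 0.013 m and angle between tongs's own z axis and vertical below 0.1 rad and angle between the x axis of tongs and the x axis of trivet, either way round below 0.26 rad); the robot touches nothing.
It fails at once if the chorizo is touched by the gripper or the arm (contact force between chorizo and the fingers above 0.3 N or contact force between chorizo and the arm above 0.3 N).
It fails at once if the chorizo falls on the sideboard (height (world z) of chorizo below 0.019 m).
It fails at once if the lazy susan is turned: the dish swings more than 12 mm (distance of dish from where it was at the start of the episode above 0.012 m).
It fails at once if the cazuela is shoved more than 25 mm (distance of cazuela from where it was at the start of the episode above 0.025 m).
It fails at once if a bystander is moved more than 20 mm (distance of any of paella_pan, spice_jar_a, spice_jar_b, wooden_spoon, oil_bottle, salt_pot, garlic from where it was at the start of the episode above 0.02 m).
It also fails if it takes over 58 s, if anything falls off the work surface, if the arm or the gripper's body presses on something with over 40 N, if the wrist force passes 120 N, or if a joint passes its speed limit or range.

## Working session

There is one attempt and no reset: what is moved stays moved. The work goes in short steps, Python scripts to look and compute and a tool call to move; the robot and the scene stay as the last step left them, time stands still between calls to the robot, and variables do not carry over. Pictures are saved under pics/ and viewed, at most 10 in all, crops included, and the job is handed in when it is done.

Besides the shell and the picture viewer there is one more tool, called after "Call:" by a JSON object that holds its "method" and its "body", one argument or row to a line. servo_tool: Moves the arm, as the interface text tells. Its arguments: {"type":"object","properties":{"series":{"type":"array"},"claw":{"type":"number"},"grip_force":{"type":"number"}},"required":["series"]}

```bash
mkdir -p pics; cat > h.py <<'E'
import numpy as np, cv2, json
from station import telemetry, eyes, ticket, recognise, trace
from scipy.spatial.transform import Rotation as R
def save(n,im): cv2.imwrite('pics/'+n, im[...,::-1])
def ray(cam,uv,cal=None):
    c=cal or eyes.calibration(cam); K=np.array(c['mtx']); Rm=cv2.Rodrigues(np.array(c['rvec'],float))[0]; t=np.array(c['tvec'],float).ravel()
    uv=np.atleast_2d(np.array(uv,float)); x=(uv[:,0]-K[0,2])/K[0,0]; y=(uv[:,1]-K[1,2])/K[1,1]
    if cam=='wrist':
        th=np.hypot(x,y); s=np.where(th>1e-9,np.sin(th)/np.maximum(th,1e-9),1); d=np.c_[x*s,y*s,np.cos(th)]
    else: d=np.c_[x,y,np.ones(len(x))]
    return -Rm.T@t, d@Rm
def onplane(cam,uv,z,cal=None):
    o,d=ray(cam,uv,cal); return o+d*((z-o[2])/d[:,2])[:,None]
def pix(cam,P,cal=None):
    c=cal or eyes.calibration(cam); K=np.array(c['mtx']); Rm=cv2.Rodrigues(np.array(c['rvec'],float))[0]; t=np.array(c['tvec'],float).ravel()
    p=np.atleast_2d(P)@Rm.T+t
    if cam=='wrist':
        r=np.hypot(p[:,0],p[:,1]); th=np.arctan2(r,p[:,2]); k=th/np.maximum(r,1e-9); return np.c_[K[0,0]*p[:,0]*k+K[0,2],K[1,1]*p[:,1]*k+K[1,2]]
    return np.c_[K[0,0]*p[:,0]/p[:,2]+K[0,2],K[1,1]*p[:,1]/p[:,2]+K[1,2]]
E
python3 - <<'E'
from h import *
for c in ['top','side']:
    im=eyes.grab_frame(c); save(c+'0.png',im)
    for n in ['tongs','trivet','cazuela','chorizo','dish','susan','wooden_spoon','oil_bottle','salt_pot','garlic','paella_pan','spice_jar_a']:
        print(c,n,[(np.round(d['position'],3).tolist(),round(d['conf'],2),pix(c,d['position']).round().astype(int)[0].tolist()) for d in recognise(c,n)])
s=telemetry.get_state(); print(s['t'],s['eef_pos'],s['ee_rot'],s['width'])
print(eyes.calibration('top'),eyes.calibration('wrist'))
E
```

```text
top tongs [([0.198, 0.366, 0.029], 0.73, [160, 387]), ([0.501, 0.324, 0.041], 0.72, [178, 264])]
top trivet [([0.506, 0.344, 0.02], 0.91, [172, 262]), ([0.534, 0.062, 0.01], 0.32, [283, 250])]
top cazuela [([0.532, 0.063, 0.01], 0.67, [283, 251])]
top chorizo [([0.545, 0.063, 0.033], 0.8, [282, 245])]
top dish [([0.552, -0.294, 0.034], 0.86, [424, 240])]
top susan [([0.547, -0.298, 0.037], 0.97, [426, 242]), ([0.533, 0.064, 0.009], 0.55, [283, 251]), ([0.797, 0.031, 0.002], 0.48, [295, 151])]
top wooden_spoon [([0.398, 0.112, 0.008], 0.6, [264, 304]), ([0.495, 0.323, 0.042], 0.54, [178, 266])]
top oil_bottle [([0.529, -0.543, 0.129], 0.71, [538, 243])]
top salt_pot [([0.395, -0.101, 0.06], 0.83, [349, 304])]
top garlic [([0.587, 0.497, 0.033], 0.79, [111, 231]), ([0.548, -0.296, 0.033], 0.35, [425, 242]), ([0.501, 0.324, 0.038], 0.23, [178, 264])]
top paella_pan [([0.796, 0.033, 0.003], 0.68, [294, 151])]
top spice_jar_a [([0.712, 0.332, 0.089], 0.93, [171, 177]), ([0.7, 0.252, 0.087], 0.6, [203, 181])]
side tongs [([0.186, 0.372, 0.021], 0.68, [465, 403]), ([0.493, 0.348, 0.044], 0.
[... 870 characters left out ...]
525, 0.335, 0.041], 0.53, [303, 369])]
1.3 [ 0.20768837 -0.64221226  0.22654967] [ 3.14154537e+00 -5.13648980e-05 -2.82876661e+00] 0.08730219542242787
{'mtx': array([[583.47877478,   0.        , 318.15436663],
       [  0.        , 583.47877478, 240.53398433],
       [  0.        ,   0.        ,   1.        ]]), 'rvec': array([ 2.13881859, -2.17012222,  0.12361061]), 'tvec': array([-0.0195637 ,  0.55491344,  1.43512817])} {'mtx': array([[371.64829954,   0.        , 316.02532081],
       [  0.        , 371.64829954, 239.14994179],
       [  0.        ,   0.        ,   1.        ]]), 'rvec': array([-1.75025234, -2.40425579, -0.30915231]), 'tvec': array([ 0.67628099, -0.03168131,  0.38829571])}
```

View pics/top0.png

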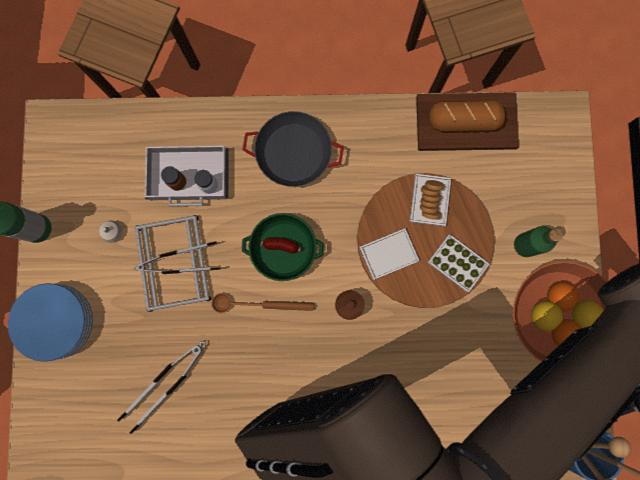

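View pics/side0.png

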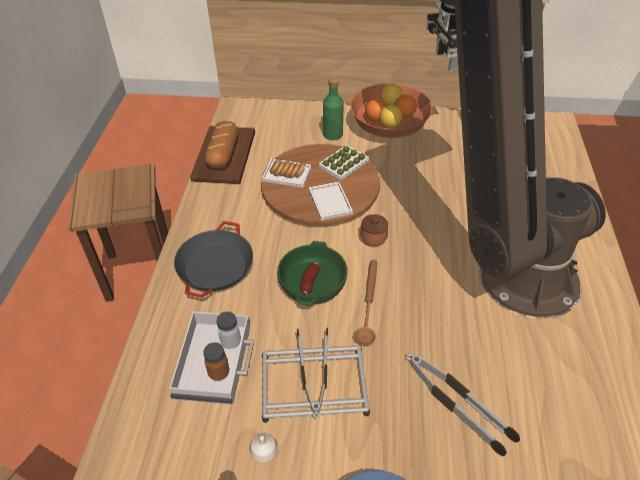

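Tongs candidates are at top px (178,264), lying on the trivet and smaller, and at (160,387), on the sideboard and visibly longer. The trivet pair is the one to use. Trivet is at (172,262), cazuela (283,247), chorizo (282,245) and empty dish (389,254). Next I check the choice in a close crop and measure the axes.

```bash
python3 - <<'E'
from h import *
im=cv2.imread('pics/top0.png')
a=cv2.resize(im[205:320,120:335],None,fx=3.7,fy=3.7,interpolation=cv2.INTER_CUBIC); cv2.imwrite('pics/crop1.png',a[:, :800])
im=eyes.grab_frame('top')
for n,z in [('tongs',.031),('chorizo',.024),('cazuela',.03)]:
    for d in trace('top',n)[:2]:
        v,u=np.nonzero(d['mask']); P=onplane('top',np.c_[u,v],z)[:,:2]
        (c,s,ang)=cv2.minAreaRect(P.astype(np.float32)*1000); w,V=np.linalg.eigh(np.cov(P.T))
        print(n,round(d['conf'],2),len(u),'mean',P.mean(0).round(4),'rect',np.round(c,1),np.round(s,1),round(ang,1),'axis',np.degrees(np.arctan2(V[1,1],V[0,1])).round(1))
# white dish by colour
sub=im[225:285,352:426].astype(int); m=(sub.min(2)>170).astype(np.uint8)
n,l,st,ce=cv2.connectedComponentsWithStats(m); k=1+np.argmax(st[1:,4]); v,u=np.nonzero(l==k)
P=onplane('top',np.c_[u+352,v+225],.046); r=cv2.minAreaRect(P[:,:2].astype(np.float32)*1000); print('dish',st[k],r)
# trivet corners guess
for p in [(138,267),(222,241),(228,268)]: print(p,onplane('top',p,.031).round(4))
E
```

```text
tongs 0.9 545 mean [0.5112 0.3241] rect [514.1 331.5] [ 72.7 208.3] 4.9 axis 100.4
tongs 0.69 490 mean [0.2042 0.3588] rect [205.9 355.8] [ 52.4 262.8] 44.4 axis 133.5
chorizo 0.59 399 mean [0.5467 0.0655] rect [548.1  65.9] [98.6 32.9] 79.1 axis 79.5
cazuela 0.91 3376 mean [0.5404 0.0623] rect [542.5  62. ] [169.1 173. ] 44.3 axis 91.5
dish [  12    7   52   46 1384] ((518.23876953125, -203.5680694580078), (87.16920471191406, 107.69969177246094), 21.333494186401367)
(138, 267) [[0.4947 0.4265 0.031 ]]
(222, 241) [[0.5574 0.2153 0.031 ]]
(228, 268) [[0.4888 0.1998 0.031 ]]
```

View pics/crop1.png

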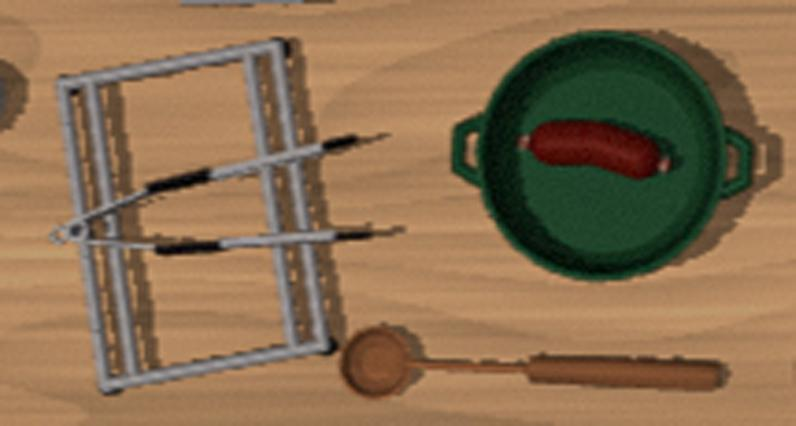

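The crop shows the small tongs on the trivet: pin at top px (140,268), pads at (169,254) and (171,272), tips at (225,242) and (229,267). The chorizo is in the green cazuela, its length about along the lug axis. Now I plan the swing over to the trivet.

```bash
cat >> h.py <<'E'
def plan(wps,mx=40,mr=.12,state=None,acc=True):
    """wps: list of (x,y,z,yaw) tool; prints rows rounded"""
    s=state or telemetry.get_state(); p=np.array(s['eef_pos']); Ro=R.from_euler('xyz',s['ee_rot']); yaw=s['ee_rot'][2]; out=[]
    for w in wps:
        t=np.array(w[:3]); dy=(w[3]-yaw+np.pi)%(2*np.pi)-np.pi
        n=max(int(np.ceil(np.linalg.norm(t-p)*1000/mx)),int(np.ceil(abs(dy)/mr)),1); st=(t-p)/n
        for i in range(n):
            tgt=p+st; Rm=R.from_euler('xyz',[np.pi,0,yaw]).as_matrix()
            sh=Rm.T@(tgt-p)*1000; row=[round(float(v),1) for v in sh]+[round(-dy/n,4)]
            out.append(row); p=p+Rm@np.array(row[:3])/1000; yaw=yaw-row[3]
            st=(t-p)/max(n-i-1,1)
    print(len(out),'rows')
    for k in range(0,len(out),10): print(json.dumps(out[k:k+10]))
    return out
E
python3 - <<'E'
from h import *
f=lambda c:np.array(c)/3.7+[120,205]
C=onplane('top',f([(65,85),(280,45),(325,347),(110,385)]),.020)[:,:2]; print('trivet',C.round(4),C.mean(0).round(4))
d=(C[1]-C[0]+C[2]-C[3]); print('triv x deg',np.degrees(np.arctan2(d[1],d[0]))); e=C[0]-C[3]+C[1]-C[2]; print(np.degrees(np.arctan2(e[1],e[0])))
P=onplane('top',f([(75,232),(388,137),(402,231),(180,182),(187,247),(342,143),(355,237)]),.031)[:,:2]; print(P.round(4))
h=(P[1]+P[2])/2-P[0]; h/=np.linalg.norm(h); print('tongs heading',np.degrees(np.arctan2(h[1],h[0])),'grip',P[0]+.075*h,(P[3]+P[4])/2)
plan([(.44,-.12,.24,-1.9),(.515,.352,.2,-1.44)])
E
```

```text
trivet [[0.5956 0.4335]
 [0.6213 0.285 ]
 [0.4129 0.252 ]
 [0.3893 0.3979]] [0.5047 0.3421]
triv x deg -80.49427459896538
9.395289718685117
[[0.4928 0.4207]
 [0.5547 0.208 ]
 [0.4902 0.1982]
 [0.5259 0.3498]
 [0.4815 0.3443]
 [0.551  0.2395]
 [0.4866 0.2301]]
tongs heading -82.2456643690763 grip [0.50295011 0.34641046] [0.50371659 0.34702106]
27 rows
[[-25.5, 28.4, -0.9, -0.0619], [-27.2, 26.7, -0.9, -0.0619], [-28.8, 25.0, -0.9, -0.0619], [-30.2, 23.2, -0.9, -0.0619], [-31.6, 21.3, -0.9, -0.0619], [-32.9, 19.3, -0.9, -0.0619], [-34.0, 17.2, -0.9, -0.0619], [-35.0, 15.0, -0.9, -0.0619], [-35.9, 12.9, -0.9, -0.0619], [-36.6, 10.6, -0.9, -0.0619]]
[[-37.2, 8.3, -0.9, -0.0619], [-37.6, 6.0, -0.9, -0.0619], [-37.9, 3.7, -0.9, -0.0619], [-38.0, 1.3, -0.9, -0.0619], [-38.1, -1.0, -0.8, -0.0619], [-39.2, 6.8, 3.3, -0.0384], [-39.5, 5.3, 3.3, -0.0384], [-39.6, 3.8, 3.3, -0.0384], [-39.8, 2.3, 3.3, -0.0384], [-39.8, 0.7, 3.3, -0.0384]]
[[-39.8, -0.8, 3.4, -0.0384], [-39.8, -2.3, 3.3, -0.0384], [-39.6, -3.9, 3.4, -0.0384], [-39.5, -5.4, 3.3, -0.0384], [-39.2, -6.9, 3.4, -0.0384], [-39.0, -8.4, 3.3, -0.0384], [-38.6, -9.8, 3.4, -0.0384]]
```

Call:
{"method": "servo_tool", "body": {
  "series": [
    [[-25.5,28.4,-1,-0.062],[-27,26.5,-1,-0.062],[-29,25,-1,-0.062],[-30,23,-1,-0.062],[-31.5,21.5,-1,-0.062],[-33,19.5,-1,-0.062],[-34,17,-1,-0.062],[-35,15,-1,-0.062],[-36,13,-1,-0.062],[-36.5,10.5,-1,-0.062]]
  ],
  "claw": -1
}}

```text
t: 2.33
eef_pos: [0.3627, -0.2925, 0.237]
ee_rot: [-3.141, 0.0, -2.206]
force: [1.6, -0.6, -0.5]
width: 0.0874
gripper_force: 0.0
```

Call:
{"method": "servo_tool", "body": {
  "series": [
    [[-37,8.5,-1,-0.062],[-37.5,6,-1,-0.062],[-38,3.5,-1,-0.062],[-38,1.5,-1,-0.062],[-38,-1,-1,-0.062],[-39,7,3,-0.038],[-39.5,5.5,3,-0.038],[-39.5,4,3,-0.038],[-40,2.5,3,-0.038],[-40,1,3,-0.038]]
  ]
}}

```text
t: 3.17
eef_pos: [0.4691, 0.0789, 0.227]
ee_rot: [-3.141, 0.001, -1.707]
force: [0.9, -0.8, 0.8]
width: 0.0873
gripper_force: 0.0
```

Call:
{"method": "servo_tool", "body": {
  "series": [
    [[-40,-1,3,-0.038],[-40,-2.5,3,-0.038],[-39.5,-4,3,-0.038],[-39.5,-5.5,3,-0.038],[-39,-7,3,-0.038],[-39,-8.5,3,-0.038],[-38.5,-10,3,-0.038],[0,0,0,0],[0,0,0,0],[0,0,0,0]]
  ]
}}

```text
t: 4.0
eef_pos: [0.5142, 0.3521, 0.2051]
ee_rot: [3.141, -0.001, -1.443]
force: [-0.4, -1.1, 0.5]
width: 0.0872
gripper_force: 0.0
```

```bash
python3 - <<'E'
from h import *
s=telemetry.get_state(); print(s['t'],s['eef_pos'].round(4),s['ee_rot'].round(4),s['q'].round(3),s['force'].round(2))
cal=eyes.calibration('wrist'); im=eyes.grab_frame('wrist'); save('w1.png',im); np.savez('w1.npz',**{k:np.array(v) for k,v in cal.items()})
Rm=cv2.Rodrigues(np.array(cal['rvec']))[0]; print('cam',(-Rm.T@cal['tvec']).round(3))
for q in [(.4928,.4207,.031),(.5035,.3467,.031),(.5047,.3421,.022)]: print(pix('wrist',q,cal).round(0))
plan([(.5035,.3467,.1,-1.435),(.5035,.3467,.015,-1.435)])
E
```

```text
4.0 [0.5142 0.3521 0.2051] [ 3.1408e+00 -7.0000e-04 -1.4425e+00] [ 0.913  0.289 -0.139 -0.    -1.144 -0.785] [-0.45 -1.12  0.47]
cam [0.523 0.284 0.363]
[[329. 292.]]
[[328. 216.]]
[[327. 209.]]
6 rows
[[1.1, 3.8, 35.2, -0.0027], [1.1, 3.8, 35.2, -0.0027], [1.2, 3.7, 35.1, -0.0027], [-0.0, 0.0, 28.3, -0.0], [-0.0, 0.0, 28.4, -0.0], [-0.0, 0.0, 28.3, -0.0]]
```

View pics/w1.png

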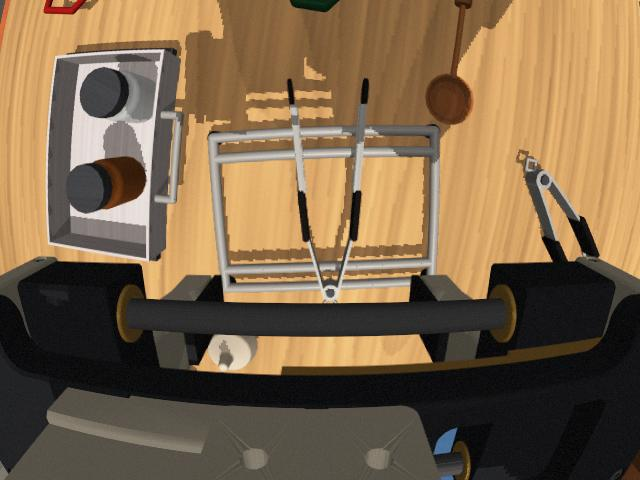

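The wrist view has the pin at (330,293) against a predicted (329,292), and the pads at (304,217) and (355,216), so the estimate is good to about 1 mm. Going down to grip.

Call:
{"method": "servo_tool", "body": {
  "series": [
    [[1,4,35,-0.003],[1,4,35,-0.003],[1,3.5,35,-0.003],[0,0,30,0],[0,0,30,0],[0,0,20,0],[0,0,7,0],[0,0,0,0],[0,0,0,0],[0,0,0,0]]
  ]
}}

```text
t: 4.88
eef_pos: [0.5045, 0.3482, 0.0156]
ee_rot: [-3.139, 0.002, -1.434]
force: [-0.2, 0.5, 0.1]
width: 0.0877
gripper_force: 0.0
```

Call:
{"method": "servo_tool", "body": {
  "series": [
    [[0,0,0,0],[0,0,0,0],[0,0,0,0],[0,0,0,0],[0,0,0,0],[0,0,0,0],[0,0,-15,0],[0,0,-25,0],[0,0,-25,0],[0,0,0,0]]
  ],
  "claw": -0.07,
  "grip_force": 10
}}

```text
t: 5.72
eef_pos: [0.5056, 0.3496, 0.0833]
ee_rot: [-3.136, 0.004, -1.433]
force: [0.2, 0.9, -1.4]
width: 0.0469
gripper_force: 4.6
```

```bash
python3 - <<'E'
from h import *
s=telemetry.get_state(); print(s['t'],s['eef_pos'].round(4),s['ee_rot'].round(4),s['force'].round(2),s['moment'].round(3),s['width'],s['gripper_force'])
im=eyes.grab_frame('side'); im2=eyes.grab_frame('wrist')
a=cv2.resize(im[290:440,220:420],None,fx=2.6,fy=2.6); b=cv2.resize(im2[40:320,180:480],None,fx=1.3,fy=1.3)[:390]; b=b[:364];
h=min(a.shape[0],b.shape[0]); c=np.hstack([a[:h],b[:h,:280]]); save('lift1.png',c)
E
```

```text
5.7167 [0.5056 0.3496 0.0833] [-3.136   0.0038 -1.4326] [ 0.22  0.91 -1.38] [ 0.272 -0.075  0.034] 0.046884165267418405 4.599734991788864
```

View pics/lift1.png

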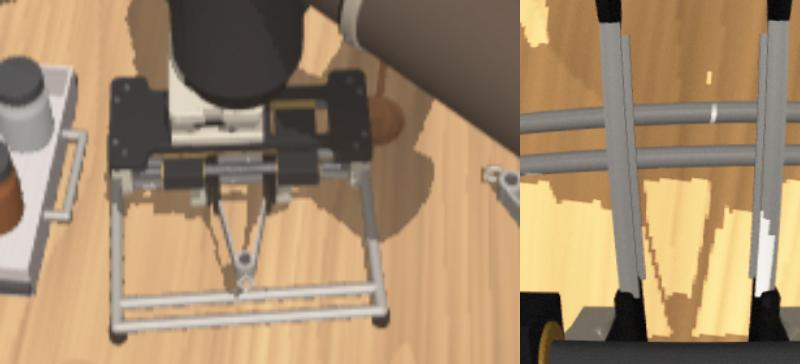

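The picture shows the tongs lifted and held level, pin towards the camera. The moves allow no tool tilt, so to slope the tongs I'll pivot them in the fingers by pressing the pin end gently on the firm oil bottle's top (200 mm). First I locate its cap.

```bash
python3 - <<'E'
from h import *
t=cv2.imread('pics/top0.png'); s=cv2.imread('pics/side0.png')
a=cv2.resize(t[205:275,500:580],None,fx=5,fy=5,interpolation=cv2.INTER_CUBIC); b=cv2.resize(s[70:150,300:370],None,fx=5,fy=5,interpolation=cv2.INTER_CUBIC)
c=np.zeros((400,750,3),np.uint8); c[:350,:400]=a; c[:400,400:]=b; cv2.imwrite('pics/bottle.png',c)
for z in (.19,.2): print(z,onplane('top',[(558,233),(540,241)],z).round(4).tolist(),onplane('side',[(334,83)],z).round(4).tolist())
E
```

```text
0.19 [[0.5443, -0.567, 0.19], [0.5268, -0.5257, 0.19]] [[0.5326, -0.5578, 0.19]]
0.2 [[0.543, -0.563, 0.2], [0.5256, -0.522, 0.2]] [[0.5313, -0.5415, 0.2]]
```

View pics/bottle.png

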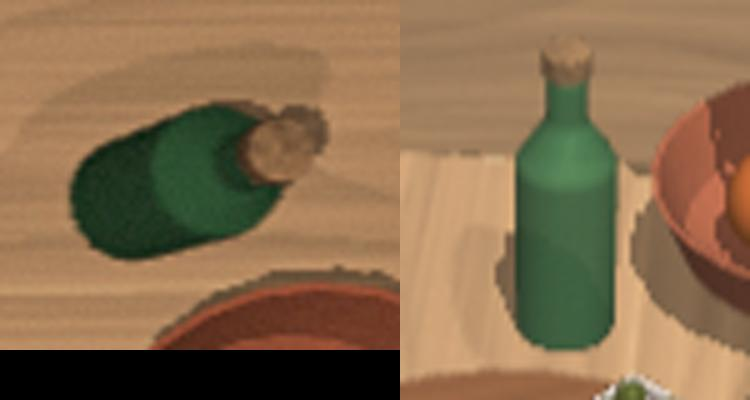

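```bash
python3 - <<'E'
from h import *
A=onplane('top',[(556.8,235.2)],.2)[0]; B=onplane('side',[(333.2,78.6)],.2)[0]; print(A,B, onplane('top',(523,246),0.03))
oa,da=ray('top',(556.8,235.2)); ob,db=ray('side',(333.2,78.6)); da=da[0];db=db[0]
k=np.linalg.lstsq(np.c_[da,-db],ob-oa,rcond=None)[0]; P=(oa+da*k[0]+ob+db*k[1])/2; print('tri',P.round(4))
c=np.array([P[0],P[1]]); yaw=-3.93; h=np.array([np.cos(yaw),np.sin(yaw)]); g=c+.070*h; print('grip',g)
plan([(.50,.30,.245,-1.6),(.50,-.1,.25,-2.8),(g[0],g[1],.245,yaw)],mx=41,mr=.122)
E
```

```text
[ 0.53807664 -0.56000583  0.2       ] [ 0.53566977 -0.56568016  0.2       ] [[ 0.53345073 -0.54231424  0.03      ]]
tri [ 0.5363 -0.558   0.2048]
grip [ 0.48692165 -0.50837547]
25 rows
[[9.4, 2.1, -33.1, 0.0332], [9.5, 1.7, -33.1, 0.0332], [9.5, 1.4, -33.1, 0.0332], [9.6, 1.1, -33.1, 0.0332], [9.6, 0.8, -33.2, 0.0332], [40.0, -1.2, -0.5, 0.12], [39.6, -5.9, -0.5, 0.12], [38.6, -10.6, -0.5, 0.12], [37.0, -15.2, -0.5, 0.12], [34.9, -19.5, -0.5, 0.12]]
[[32.3, -23.5, -0.5, 0.12], [29.3, -27.3, -0.5, 0.12], [25.8, -30.5, -0.5, 0.12], [22.0, -33.4, -0.5, 0.12], [17.8, -35.9, -0.5, 0.12], [14.9, -38.0, 0.5, 0.113], [10.5, -39.5, 0.5, 0.113], [6.0, -40.4, 0.5, 0.113], [1.4, -40.8, 0.5, 0.113], [-3.2, -40.7, 0.5, 0.113]]
[[-7.8, -40.1, 0.5, 0.113], [-12.2, -39.0, 0.5, 0.113], [-16.6, -37.4, 0.5, 0.113], [-20.6, -35.3, 0.5, 0.113], [-24.5, -32.7, 0.5, 0.113]]
```

Call:
{"method": "servo_tool", "body": {
  "series": [
    [[9.5,2,-33,0.033],[9.5,1.5,-33,0.033],[9.5,1.5,-33,0.033],[9.5,1,-33,0.033],[9.5,1,-33,0.033],[40,-1,-0.5,0.12],[39.5,-6,-0.5,0.12],[38.5,-10.5,-0.5,0.12],[37,-15,-0.5,0.12],[35,-19.5,-0.5,0.12]]
  ]
}}

```text
t: 6.65
eef_pos: [0.4985, 0.098, 0.2447]
ee_rot: [3.14, -0.002, -2.204]
force: [0.5, 0.2, -1.1]
width: 0.0469
gripper_force: 4.6
```

Call:
{"method": "servo_tool", "body": {
  "series": [
    [[32.5,-23.5,-0.5,0.12],[29.5,-27,-0.5,0.12],[26,-30.5,-0.5,0.12],[22,-33.5,-0.5,0.12],[18,-36,-0.5,0.12],[15,-38,0.5,0.113],[10.5,-39.5,0.5,0.113],[6,-40.5,0.5,0.113],[1.5,-41,0.5,0.113],[-3,-41,0.5,0.113]]
  ]
}}

```text
t: 7.48
eef_pos: [0.4916, -0.3071, 0.2444]
ee_rot: [3.141, -0.002, 2.914]
force: [1.4, 0.9, -1.2]
width: 0.0468
gripper_force: 4.6
```

Call:
{"method": "servo_tool", "body": {
  "series": [
    [[-8,-40,0.5,0.113],[-12,-39,0.5,0.113],[-16.5,-37.5,0.5,0.113],[-20.5,-35.5,0.5,0.113],[-24.5,-32.5,0.5,0.113],[0,0,0,0],[0,0,0,0],[0,0,0,0],[0,0,0,0],[0,0,0,0]]
  ]
}}

```text
t: 8.32
eef_pos: [0.4864, -0.5083, 0.2436]
ee_rot: [3.141, -0.0, 2.356]
force: [-0.0, -0.6, -1.1]
width: 0.047
gripper_force: 4.6
```

```bash
python3 - <<'E'
from h import *
s=telemetry.get_state(); print(s['t'],s['eef_pos'].round(4),s['ee_rot'].round(4),s['q'].round(2),s['force'].round(2),s['width'],s['gripper_force'])
im=eyes.grab_frame('side'); im2=eyes.grab_frame('wrist'); save('s2.png',im); save('w2.png',im2); im3=eyes.grab_frame('top'); save('t2.png',im3)
c=np.zeros((480,800,3),np.uint8); c[:, :500]=im2[:,70:570]; c[:240,500:]=cv2.resize(im[20:140,260:410],None,fx=2,fy=2); c[240:,500:]=cv2.resize(im3[160:280,430:580],None,fx=2,fy=2); save('b2.png',c)
p=np.array(s['eef_pos'])+[0,0,.019]; yaw=s['ee_rot'][2]; h=np.array([np.cos(yaw),np.sin(yaw),0]); n=np.array([-h[1],h[0],0])
cal=eyes.calibration('wrist')
print('cork',pix('wrist',(.537,-.558,.203),cal).round(),'pin',pix('wrist',p-.0736*h,cal).round())
for a in (0,.1,.2): 
    hh=h*np.cos(a)-np.array([0,0,np.sin(a)]); print(a,[pix('wrist',p+.110*hh+k*n,cal).round()[0].tolist() for k in(.025,-.025)])
E
```

```text
8.3167 [ 0.4864 -0.5083  0.2436] [ 3.1414e+00 -1.0000e-04  2.3562e+00] [-0.53  0.4   0.11 -0.   -1.28 -1.82] [-0.02 -0.58 -1.11] 0.04700518488931599 4.604219198226929
cork [[318. 369.]] pin [[318. 437.]]
0 [[251.0, 35.0], [384.0, 35.0]]
0.1 [[256.0, 43.0], [379.0, 43.0]]
0.2 [[260.0, 53.0], [375.0, 53.0]]
```

View pics/b2.png

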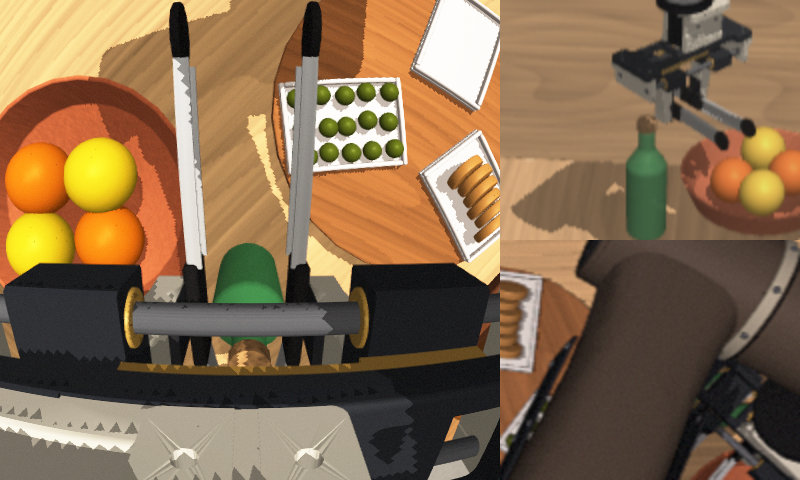

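The jaws sit level at wrist px (249,35) and (382,35), and the cork shows centred at (318,360) under the pin end. Lowering onto it.

Call:
{"method": "servo_tool", "body": {
  "series": [
    [[0,0,20,0],[0,0,18,0],[0,0,6,0],[0,0,6,0],[0,0,6,0],[0,0,6,0],[-0.5,0,6,0],[-1,0,6,0],[0,0,0,0],[0,0,0,0]]
  ]
}}

```text
t: 9.3
eef_pos: [0.487, -0.5105, 0.1691]
ee_rot: [-3.141, -0.001, 2.354]
force: [0.1, 0.2, -1.2]
width: 0.0468
gripper_force: 4.6
```

```bash
cat > pitch.py <<'E'
from h import *
s=telemetry.get_state(); print(round(s['t'],2),s['eef_pos'].round(4),s['ee_rot'].round(4),s['force'].round(2),s['moment'].round(3),round(s['width'],4),round(s['gripper_force'],1))
p=np.array(s['eef_pos'])+[0,0,.019]; yaw=s['ee_rot'][2]; h=np.array([np.cos(yaw),np.sin(yaw),0]); n=np.array([-h[1],h[0],0])
cal=eyes.calibration('wrist'); im=eyes.grab_frame('wrist'); g=im.max(2)
import sys; save(sys.argv[1],im)
# score: dark head points vs pitch: 7 samples around each head, both arms
gap=.030+.37*(s['width']-.040)/.15; best=[]
for a in np.radians(np.arange(-10,80,1)):
    hh=h*np.cos(a)-np.array([0,0,np.sin(a)]); up=np.cross(hh,n); up*=np.sign(up[2]); sc=0; N=0; so=0
    for k in (1,-1):
        y=k*(gap/2+.002)
        for d in np.linspace(.095,.120,6):
            u=pix('wrist',p+d*hh+y*n,cal)[0].round().astype(int); 
            if 0<=u[1]<480 and 0<=u[0]<640: sc+=float(g[u[1],u[0]]<70); N+=1
        for d in (.133,.137,.141):
            u=pix('wrist',p+d*hh+y*n,cal)[0].round().astype(int)
            if 0<=u[1]<480: so+=float(g[u[1],u[0]]<70)
    best.append((sc-so,round(np.degrees(a)),N))
print(sorted(best,reverse=True)[:8])
E
python3 pitch.py w3.png
```

```text
9.3 [ 0.487  -0.5105  0.1691] [-3.1414e+00 -8.0000e-04  2.3543e+00] [ 0.15  0.19 -1.22] [-0.029 -0.019 -0.041] 0.0468 4.6
[(9.0, 16, 12), (9.0, 15, 12), (8.0, 17, 12), (7.0, 14, 12), (6.0, 21, 12), (6.0, 20, 12), (6.0, 19, 12), (6.0, 18, 12)]
```

It pivots as hoped, already at about 16°. Continuing along the arc.

Call:
{"method": "servo_tool", "body": {
  "series": [
    [[-0.5,0,4,0],[-1,0,4,0],[-1.5,0,4,0],[-2,0,4,0],[-2,0,4,0],[-2.5,0,4,0],[-2.5,0,4,0],[-1,0,2,0],[0,0,0,0],[0,0,0,0]]
  ]
}}

```text
t: 10.18
eef_pos: [0.4962, -0.5198, 0.1393]
ee_rot: [-3.141, -0.001, 2.354]
force: [0.2, 0.1, -1.4]
width: 0.047
gripper_force: 4.5
```

```bash
python3 pitch.py w4.png
```

```text
10.18 [ 0.4962 -0.5198  0.1393] [-3.1414e+00 -6.0000e-04  2.3543e+00] [ 0.24  0.15 -1.35] [-0.085  0.021 -0.02 ] 0.047 4.5
[(5.0, 40, 12), (5.0, 39, 12), (4.0, 41, 12), (4.0, 38, 12), (4.0, 37, 12), (4.0, 34, 12), (3.0, 42, 12), (3.0, 36, 12)]
```

```bash
python3 - <<'E'
from h import *
s=telemetry.get_state(); p=s['eef_pos']
plan([(p[0]-.003,p[1]+.003,.24,2.354),(.49,-.2,.24,2.354+1.2),(.5625,.148,.165,-1.756)],mx=41,mr=.122)
E
```

```text
22 rows
[[1.4, -0.0, -33.5, 0.0001], [1.4, -0.0, -33.5, 0.0001], [1.4, -0.0, -33.4, 0.0001], [22.7, 22.1, -0.0, -0.12], [19.9, 24.7, -0.0, -0.12], [16.8, 26.9, -0.0, -0.12], [13.4, 28.7, -0.0, -0.12], [9.9, 30.1, -0.0, -0.12], [6.2, 31.1, -0.0, -0.12], [2.5, 31.6, -0.0, -0.12]]
[[-1.3, 31.6, -0.0, -0.12], [-5.1, 31.2, -0.0, -0.12], [-8.9, 30.5, -0.0, -0.12], [-22.9, 32.2, 8.3, -0.1081], [-26.2, 29.5, 8.3, -0.1081], [-29.2, 26.5, 8.3, -0.1081], [-31.9, 23.2, 8.3, -0.1081], [-34.3, 19.7, 8.4, -0.1081], [-36.2, 15.8, 8.3, -0.1081], [-37.7, 11.8, 8.4, -0.1081]]
[[-38.7, 7.7, 8.3, -0.1081], [-39.4, 3.5, 8.4, -0.1081]]
```

Call:
{"method": "servo_tool", "body": {
  "series": [
    [[1.5,0,-33,0],[1.5,0,-33,0],[1.5,0,-34,0],[23,22,0,-0.12],[20,24.5,0,-0.12],[17,27,0,-0.12],[13.5,28.5,0,-0.12],[10,30,0,-0.12],[6,31,0,-0.12],[2.5,31.5,0,-0.12]]
  ]
}}

```text
t: 11.07
eef_pos: [0.4897, -0.2935, 0.2401]
ee_rot: [-3.141, 0.001, -3.083]
force: [0.9, -0.1, -0.8]
width: 0.047
gripper_force: 4.5
```

Call:
{"method": "servo_tool", "body": {
  "series": [
    [[-1.5,31.5,0,-0.12],[-5,31,0,-0.12],[-9,30.5,0,-0.12],[-23,32,8.5,-0.108],[-26,29.5,8.5,-0.108],[-29,26.5,8.5,-0.108],[-32,23,8.5,-0.108],[-34.5,19.5,8.5,-0.108],[-36,16,8.5,-0.108],[-37.5,12,8.5,-0.108]]
  ]
}}

```text
t: 11.9
eef_pos: [0.5456, 0.072, 0.1806]
ee_rot: [-3.14, 0.001, -1.967]
force: [0.8, -0.9, -1.0]
width: 0.0473
gripper_force: 4.5
```

Call:
{"method": "servo_tool", "body": {
  "series": [
    [[-38.5,7.5,8,-0.108],[-39.5,3.5,8,-0.108],[0,0,0,0],[0,0,0,0],[0,0,0,0],[0,0,0,0],[0,0,0,0],[0,0,0,0],[0,0,0,0],[0,0,0,0]]
  ]
}}

```text
t: 12.73
eef_pos: [0.5617, 0.1465, 0.1644]
ee_rot: [-3.141, 0.0, -1.758]
force: [-0.1, -0.4, -1.8]
width: 0.0467
gripper_force: 4.5
```

```bash
python3 pitch.py w5.png; python3 - <<'E'
from h import *
cal=eyes.calibration('wrist'); eyes.grab_frame('wrist')
m=trace('wrist','chorizo')
for d in m[:2]:
    v,u=np.nonzero(d['mask']); P=onplane('wrist',np.c_[u,v],.028,cal)[:,:2]; w,V=np.linalg.eigh(np.cov(P.T)); r=cv2.minAreaRect(P.astype(np.float32)*1000)
    print(round(d['conf'],2),len(u),u.mean(),v.mean(),P.mean(0).round(4),np.degrees(np.arctan2(V[1,1],V[0,1])).round(1),r)
E
```

```text
12.73 [0.5617 0.1465 0.1644] [-3.1412e+00  3.0000e-04 -1.7578e+00] [-0.1  -0.41 -1.76] [0.016 0.124 0.036] 0.0467 4.5
[(11.0, 9, 12), (10.0, 12, 12), (10.0, 11, 12), (10.0, 10, 12), (10.0, 8, 12), (10.0, 7, 12), (10.0, 6, 12), (10.0, 5, 12)]
0.55 4432 317.92486462093865 128.69246389891697 [0.5455 0.067 ] 79.6 ((546.2111206054688, 66.86641693115234), (104.14244842529297, 34.50054168701172), 79.46638488769531)
0.51 25070 65.42780215396888 156.27435181491822 [0.7823 0.0317] 82.2 ((800.196044921875, 25.601821899414062), (211.28587341308594, 216.03236389160156), 36.02626037597656)
```

View pics/w5.png

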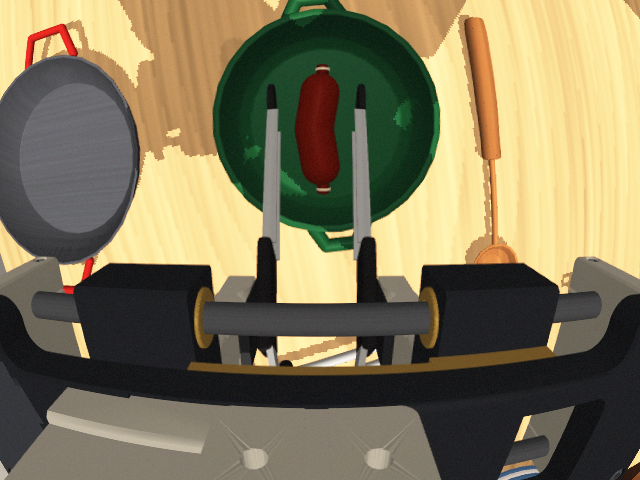

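The wrist view shows the heads at (271,96) and (360,96), on either side of the chorizo, which spans (321,65) to (322,192). Next I compute the actual pitch and the descent.

```bash
cat > fit.py <<'E'
from h import *
def pred(a,s,cal,d=(.110,.124),off=0):
    p=np.array(s['eef_pos'])+[0,0,.019]; yaw=s['ee_rot'][2]; h=np.array([np.cos(yaw),np.sin(yaw),0]); n=np.array([-h[1],h[0],0])
    gap=.030+.37*(s['width']-.040)/.15; hh=h*np.cos(a)-np.array([0,0,np.sin(a)])
    return [pix('wrist',p+x*hh+k*(gap/2+.002)*n,cal).round(1)[0].tolist() for x in d for k in (1,-1)], p+.110*hh
E
python3 - <<'E'
from fit import *
s=telemetry.get_state(); cal=eyes.calibration('wrist')
for a in range(28,52,4): q,m=pred(np.radians(a),s,cal); print(a,q,m.round(4))
print(np.load('w1.npz')['tvec'])
C=np.array([.5458,.0665]); 
for a in (36,40,44):
    a=np.radians(a); h=np.array([np.cos(-1.756),np.sin(-1.756)]); g=C-.110*np.cos(a)*h; print(g,.0255+.110*np.sin(a)-.019)
E
```

```text
28 [[265.9, 90.4], [367.2, 90.4], [267.6, 69.6], [365.4, 69.6]] [0.5437 0.0513 0.1315]
32 [[267.6, 99.2], [365.5, 99.2], [269.3, 79.8], [363.7, 79.8]] [0.5444 0.0551 0.1249]
36 [[269.1, 108.3], [364.0, 108.3], [270.9, 90.1], [362.1, 90.1]] [0.5452 0.0593 0.1185]
40 [[270.5, 117.6], [362.6, 117.6], [272.3, 100.6], [360.7, 100.6]] [0.5461 0.064  0.1125]
44 [[271.7, 127.1], [361.3, 127.0], [273.5, 111.3], [359.4, 111.3]] [0.547  0.069  0.1068]
48 [[272.9, 136.7], [360.2, 136.7], [274.7, 122.0], [358.3, 122.0]] [0.5481 0.0745 0.1014]
[ 0.55459525 -0.29969567  0.29765035]
[0.56218756 0.15397   ] 0.07115637775217204
[0.5613171  0.14932386] 0.0772066370655193
[0.56037105 0.1442742 ] 0.08291242075048968
```

```bash
cat >> fit.py <<'E'
def disc(a,s,cal,r=.014,D=.1114):
    p=np.array(s['eef_pos'])+[0,0,.019]; yaw=s['ee_rot'][2]; h=np.array([np.cos(yaw),np.sin(yaw),0]); n=np.array([-h[1],h[0],0])
    gap=.030+.37*(s['width']-.040)/.15; hh=h*np.cos(a)-np.array([0,0,np.sin(a)]); up=h*np.sin(a)+np.array([0,0,np.cos(a)])
    th=np.linspace(0,6.28,60)[:,None]; Q=p+D*hh+r*(np.cos(th)*hh+np.sin(th)*up)
    y=np.r_[pix('wrist',Q+(gap/2)*n,cal),pix('wrist',Q+(gap/2+.0035)*n,cal)]
    return y.min(0).round(1).tolist(),y.max(0).round(1).tolist()
E
python3 - <<'E'
from fit import *
s=telemetry.get_state(); cal=eyes.calibration('wrist')
for a in range(28,52,4): print(a,disc(np.radians(a),s,cal))
im=cv2.imread('pics/w5.png'); print(im[70:150:3,271].max(1),im[70:150:3,360].max(1))
E
```

```text
28 ([259.1, 61.4], [273.1, 115.1])
32 ([261.1, 71.1], [274.4, 123.2])
36 ([263.0, 81.1], [275.7, 131.7])
40 ([264.6, 91.2], [276.8, 140.4])
44 ([266.1, 101.4], [277.8, 149.4])
48 ([267.5, 111.7], [278.8, 158.6])
[ 58  67  72  75  74  19  23  23  27  23  25  17  29 117 149 148 151 151
 151 150 152 150 151 150 150 151 147] [ 74  76  71  75  72  21  24  23  25  22  23  27  21 133 148 150 147 150
 148 148 149 149 151 149 149 146 147]
```

```bash
python3 - <<'E'
from h import *
h=np.array([np.cos(-1.758),np.sin(-1.758)]); C=np.array([.5456,.0667]); g=C-.0878*h
plan([(g[0],g[1],.0755,-1.758)],mx=15)
E
```

```text
6 rows
[[-1.0, 0.2, 14.8, 0.0001], [-1.0, 0.1, 14.8, 0.0001], [-1.0, 0.2, 14.8, 0.0001], [-1.0, 0.1, 14.8, 0.0001], [-1.1, 0.2, 14.7, 0.0001], [-1.0, 0.1, 14.8, 0.0001]]
```

Call:
{"method": "servo_tool", "body": {
  "series": [
    [[-1,0.2,15,0],[-1,0.2,15,0],[-1,0.2,15,0],[-1,0.2,15,0],[-1,0.1,15,0],[-1,0.1,8,0],[0,0,6,0],[0,0,0,0],[0,0,0,0],[0,0,0,0]]
  ]
}}

```text
t: 13.72
eef_pos: [0.5623, 0.1534, 0.0759]
ee_rot: [-3.141, 0.001, -1.757]
force: [-0.4, 0.6, -1.1]
width: 0.0469
gripper_force: 4.5
```

```bash
python3 - <<'E'
from fit import *
s=telemetry.get_state(); print(round(s['t'],2),s['eef_pos'].round(4),s['ee_rot'].round(4),s['force'].round(2),round(s['width'],4))
cal=eyes.calibration('wrist'); im=eyes.grab_frame('wrist'); save('w6.png',im)
for a in (34,38,42): print(a,disc(np.radians(a),s,cal))
for d in trace('wrist','chorizo')[:1]:
    v,u=np.nonzero(d['mask']); P=onplane('wrist',np.c_[u,v],.028,cal)[:,:2]; print(u.min(),u.max(),v.min(),v.max(),P.mean(0).round(4))
save('w6c.png',cv2.resize(im[0:280,180:460],None,fx=2,fy=2))
E
```

```text
13.72 [0.5623 0.1534 0.0759] [-3.1406e+00  7.0000e-04 -1.7566e+00] [-0.35  0.57 -1.11] 0.0469
34 ([262.4, 76.1], [275.4, 127.4])
38 ([264.1, 86.1], [276.6, 136.0])
42 ([265.7, 96.2], [277.7, 144.8])
285 348 20 202 [0.5456 0.0673]
```

View pics/w6c.png

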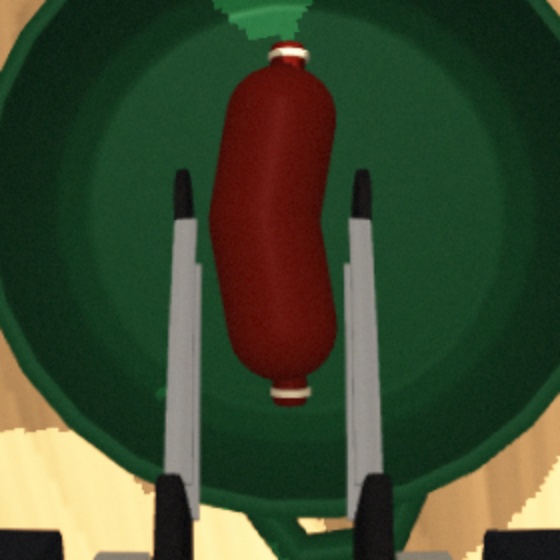

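The heads (crop (184,195) and (362,195)) flank the chorizo's middle. Its mid-section, at x≈265, sits about 2–3 mm left of the jaw midline at 273. I shift by that, then squeeze.

Call:
{"method": "servo_tool", "body": {
  "series": [
    [[0,-1.2,0,0],[0,-1,0,0],[0,0,0,0],[0,0,0,0],[0,0,0,0],[0,0,0,0],[0,0,0,0],[0,0,0,0],[0,0,0,0],[0,0,0,0]]
  ]
}}

```text
t: 14.65
eef_pos: [0.564, 0.1527, 0.0751]
ee_rot: [3.142, -0.0, -1.757]
force: [-0.3, 0.1, -0.6]
width: 0.0471
gripper_force: 4.5
```

Call:
{"method": "servo_tool", "body": {
  "series": [
    [[0,0,0,0],[0,0,0,0],[0,0,0,0],[0,0,0,0],[0,0,0,0],[0,0,0,0],[0,0,0,0],[0,0,0,0],[0,0,0,0],[0,0,0,0]]
  ],
  "claw": 1,
  "grip_force": 28
}}

```text
t: 15.48
eef_pos: [0.5641, 0.1528, 0.0752]
ee_rot: [-3.141, 0.0, -1.757]
force: [0.8, -0.3, 0.8]
width: 0.0406
gripper_force: 28.0
```

Call:
{"method": "servo_tool", "body": {
  "series": [
    [[0,0,-2,0],[0,0,-5,0],[0,0,-10,0],[0,0,-10,0],[0,0,-10,0],[0,0,0,0],[0,0,0,0],[0,0,0,0],[0,0,0,0],[0,0,0,0]]
  ]
}}

```text
t: 16.32
eef_pos: [0.5636, 0.1525, 0.1116]
ee_rot: [3.141, -0.001, -1.757]
force: [-0.4, -0.5, -2.5]
width: 0.0404
gripper_force: 28.0
```

```bash
cat > chk.py <<'E'
from fit import *
import sys
s=telemetry.get_state(); print(round(s['t'],2),s['eef_pos'].round(4),s['ee_rot'].round(4),s['force'].round(2),round(s['width'],4),round(s['gripper_force'],1))
cal=eyes.calibration('wrist'); im=eyes.grab_frame('wrist'); save(sys.argv[1],im); g=im.max(2)
for a in (34,38,42,46,50): print(a,disc(np.radians(a),s,cal))
for u in (268,274,278,282,286): print(u,'dark v:',[int(v) for v in range(0,240,4) if g[v,u]<45])
for d in trace('wrist','chorizo')[:1]:
    v,u=np.nonzero(d['mask']); print('chz',round(d['conf'],2),len(u),u.min(),u.max(),v.min(),v.max(),u.mean().round(1),v.mean().round(1))
    for k in np.linspace(v.min(),v.max(),7).astype(int): print(k,u[v==k].min(),u[v==k].max())
E
python3 chk.py w7.png
```

```text
16.32 [0.5636 0.1525 0.1116] [ 3.1409e+00 -6.0000e-04 -1.7569e+00] [-0.36 -0.5  -2.46] 0.0404 28.0
34 ([278.2, 75.8], [289.1, 127.2])
38 ([279.4, 85.9], [289.9, 135.9])
42 ([280.5, 96.1], [290.6, 144.7])
46 ([281.5, 106.4], [291.3, 153.9])
50 ([282.4, 116.8], [291.8, 163.2])
268 dark v: [0, 4, 8, 12, 16, 20, 24, 208]
274 dark v: [0, 4, 8, 12, 16, 20]
278 dark v: [0, 4, 8, 12, 16, 20]
282 dark v: [4, 8, 12, 16, 84, 88, 92, 96, 100, 104]
286 dark v: [12, 16, 88, 92, 96, 100, 104]
chz 0.67 8224 287 351 21 203 319.5 110.1
21 325 327
51 298 348
81 291 347
112 289 342
142 293 343
172 298 341
203 322 328
```

Held: width 40.4 mm, 28 N, and the chorizo shows unmoved relative to the hand. Now I refine the dish pose from the pictures I already have.

```bash
python3 - <<'E'
from h import *
for cam,(x0,x1,y0,y1) in {'top':(350,428,222,290),'side':(300,360,175,225)}.items():
    im=cv2.cvtColor(cv2.imread(f'pics/{cam}0.png'),cv2.COLOR_BGR2HSV)[y0:y1,x0:x1].astype(int)
    for sat,val in ((60,110),(50,140),(80,110)):
        m=((im[...,1]<sat)&(im[...,2]>val)).astype(np.uint8)
        n,l,st,ce=cv2.connectedComponentsWithStats(m); k=1+np.argmax(st[1:,4]); v,u=np.nonzero(l==k)
        for z in (.044,):
            P=onplane(cam,np.c_[u+x0,v+y0],z)[:,:2]; r=cv2.minAreaRect(P.astype(np.float32)*1000); w,V=np.linalg.eigh(np.cov(P.T))
            print(cam,sat,val,st[k],np.round(r[0],1),np.round(r[1],1),round(r[2],1),'mean',P.mean(0).round(4),np.degrees(np.arctan2(V[1,1],V[0,1])).round(1))
# platter circle in top
im=cv2.imread('pics/top0.png'); g=cv2.cvtColor(im,cv2.COLOR_BGR2GRAY)
c=cv2.HoughCircles(cv2.GaussianBlur(g,(5,5),1),cv2.HOUGH_GRADIENT,1,200,param1=80,param2=25,minRadius=62,maxRadius=76); print(c)
if c is not None: print([onplane('top',q[:2],.032).round(4).tolist() for q in c[0]])
plan([(.5636,.1525,.18,-1.757),(.51,-.02,.19,-1.3),(.46,-.09,.2,-1.2)],mx=25)
E
```

```text
top 60 110 [  10    7   59   51 1809] [ 518.  -203.5] [ 90.2 125.2] 21.5 mean [ 0.5178 -0.2036] 111.2
top 50 140 [  10    7   59   51 1750] [ 518.4 -203.6] [ 89.6 124.6] 21.6 mean [ 0.518  -0.2044] 112.0
top 80 110 [   9    6   60   52 1820] [ 518.1 -203.2] [ 90.4 125.7] 21.5 mean [ 0.5179 -0.2033] 111.0
side 60 110 [   9    7   44   38 1113] [ 514.5 -200.7] [ 92.7 136.2] 21.5 mean [ 0.5135 -0.1991] 110.8
side 50 140 [   9    7   43   38 1060] [ 514.2 -201.4] [ 91.7 134.8] 21.6 mean [ 0.5137 -0.1996] 111.3
side 80 110 [   9    7   44   39 1142] [ 514.1 -200.1] [ 93.3 138.5] 21.6 mean [ 0.5133 -0.1982] 111.1
[[[423.5 239.5  67.4]]]
[[[0.5534, -0.2928, 0.032]]]
15 rows
[[0.0, 0.0, -22.8, 0.0001], [0.0, 0.1, -22.8, 0.0001], [0.1, 0.0, -22.8, 0.0001], [22.4, 2.6, -1.3, -0.0571], [22.3, 3.9, -1.2, -0.0571], [22.0, 5.1, -1.3, -0.0571], [21.7, 6.4, -1.2, -0.0571], [21.2, 7.6, -1.3, -0.0571], [20.8, 8.8, -1.2, -0.0571], [20.3, 10.0, -1.3, -0.0571]]
[[19.6, 11.1, -1.2, -0.0571], [13.5, 16.7, -2.5, -0.0251], [13.1, 17.0, -2.5, -0.0251], [12.7, 17.4, -2.5, -0.0251], [12.2, 17.7, -2.5, -0.0251]]
```

```bash
python3 - <<'E'
from h import *
plan([(.5636,.1525,.18,-1.757),(.487,-.1214,.165,-1.2)],mx=26)
E
```

```text
14 rows
[[0.0, 0.0, -22.8, 0.0001], [0.0, 0.1, -22.8, 0.0001], [0.1, 0.0, -22.8, 0.0001], [25.8, 2.2, 1.4, -0.0506], [25.6, 3.5, 1.4, -0.0506], [25.4, 4.8, 1.4, -0.0506], [25.1, 6.1, 1.3, -0.0506], [24.8, 7.4, 1.4, -0.0506], [24.4, 8.6, 1.3, -0.0506], [23.9, 9.8, 1.4, -0.0506]]
[[23.4, 11.0, 1.3, -0.0506], [22.8, 12.2, 1.4, -0.0506], [22.1, 13.4, 1.3, -0.0506], [21.4, 14.5, 1.4, -0.0506]]
```

Call:
{"method": "servo_tool", "body": {
  "series": [
    [[0,0,-15,0],[0,0,-23,0],[0,0,-23,0],[0,0,-8,0],[10,1,0,0],[16,1.5,1.5,-0.051],[25.5,3.5,1.5,-0.051],[25.5,5,1.5,-0.051],[25,6,1.5,-0.051],[25,7.5,1.5,-0.051]]
  ]
}}

```text
t: 17.25
eef_pos: [0.5272, 0.0263, 0.172]
ee_rot: [3.139, -0.0, -1.499]
force: [-0.1, -1.0, -2.3]
width: 0.0407
gripper_force: 28.0
```

Call:
{"method": "servo_tool", "body": {
  "series": [
    [[24.5,8.5,1.5,-0.051],[24,10,1.5,-0.051],[23.5,11,1.5,-0.051],[23,12,1.5,-0.051],[22,13.5,1.5,-0.051],[14,9,1,-0.051],[7.5,5.5,0,-0.051],[0,0,0,-0.051],[0,0,0,0],[0,0,0,0]]
  ]
}}

```text
t: 18.08
eef_pos: [0.487, -0.1225, 0.1641]
ee_rot: [3.14, 0.001, -1.096]
force: [1.1, 0.4, -2.2]
width: 0.0402
gripper_force: 28.0
```

```bash
python3 chk.py w8.png; python3 - <<'E'
from h import *
plan([(.487,-.1214,.125,-1.2)],mx=12)
cal=eyes.calibration('wrist'); u=np.array([.3624,-.932,0]); n=np.array([.932,.3624,0]); c=np.array([.518,-.2035,.046])
print('dish corner px',[pix('wrist',c+a*.062*u+b*.045*n,cal)[0].round().tolist() for a in(1,-1) for b in (1,-1)])
im=cv2.imread('pics/w8.png'); hs=cv2.cvtColor(im,cv2.COLOR_BGR2HSV).astype(int); m=((hs[...,1]<60)&(hs[...,2]>140)).astype(np.uint8); m[260:]=0
n_,l,st,ce=cv2.connectedComponentsWithStats(m); print([ (s.tolist()) for s in st[1:] if s[4]>400])
E
```

```text
18.08 [ 0.487  -0.1225  0.1641] [ 3.1402e+00  8.0000e-04 -1.0961e+00] [ 1.15  0.41 -2.25] 0.0402 28.0
34 ([277.4, 75.6], [288.4, 127.0])
38 ([278.7, 85.6], [289.2, 135.7])
42 ([279.8, 95.8], [289.9, 144.5])
46 ([280.8, 106.2], [290.6, 153.7])
50 ([281.7, 116.6], [291.1, 163.0])
268 dark v: []
274 dark v: []
278 dark v: []
282 dark v: [88, 92, 96, 100, 104, 108]
286 dark v: [88, 92, 96, 100, 104, 108]
chz 0.82 8410 286 350 22 203 319.3 110.3
22 321 331
52 297 350
82 291 347
112 289 342
142 292 344
172 297 342
203 321 333
4 rows
[[-0.2, 0.0, 9.9, 0.0262], [-0.2, 0.1, 9.9, 0.0262], [-0.2, 0.0, 9.8, 0.0262], [-0.3, 0.1, 9.9, 0.0262]]
dish corner px [[277.0, 35.0], [397.0, 49.0], [261.0, 197.0], [379.0, 209.0]]
[[394, 0, 129, 33, 1456], [264, 36, 43, 201, 2974], [343, 41, 55, 201, 6583], [287, 141, 32, 60, 695]]
```

I over-turned by 0.1 rad. Correcting that while lowering; the chorizo is still level and centred in the jaws.

Call:
{"method": "servo_tool", "body": {
  "series": [
    [[0,0,5,0.026],[0,0,10,0.026],[0,0,10,0.026],[0,0,9,0.026],[0,0,5,0],[0,0,0,0],[0,0,0,0],[0,0,0,0],[0,0,0,0],[0,0,0,0]]
  ]
}}

```text
t: 19.02
eef_pos: [0.4883, -0.1221, 0.1266]
ee_rot: [-3.141, -0.0, -1.198]
force: [-0.5, 0.6, -2.0]
width: 0.0406
gripper_force: 28.0
```

```bash
python3 chk.py w9.png | grep -v dark; python3 - <<'E'
from h import *
cal=eyes.calibration('wrist'); u=np.array([.3624,-.932,0]); n=np.array([.932,.3624,0]); c=np.array([.518,-.2035,.046])
print('dish corner px',[pix('wrist',c+a*.062*u+b*.045*n,cal)[0].round().tolist() for a in(1,-1) for b in (1,-1)])
im=cv2.imread('pics/w9.png'); save('w9c.png',cv2.resize(im[0:280,180:460],None,fx=2,fy=2)[...,::-1])
hs=cv2.cvtColor(im,cv2.COLOR_BGR2HSV).astype(int); m=(hs[...,1]<60)&(hs[...,2]>140)
for v in range(10,230,20): u=np.nonzero(m[v,220:420])[0]+220; print(v,(u.min(),u.max()) if len(u) else None)
E
```

```text
19.02 [ 0.4883 -0.1221  0.1266] [-3.1407e+00 -3.0000e-04 -1.1975e+00] [-0.46  0.63 -1.99] 0.0406 28.0
34 ([276.7, 75.8], [287.9, 127.2])
38 ([278.0, 85.8], [288.7, 135.8])
42 ([279.2, 96.0], [289.5, 144.7])
46 ([280.2, 106.4], [290.1, 153.8])
50 ([281.2, 116.7], [290.8, 163.2])
chz 0.68 7986 288 349 23 203 319.4 110.7
23 323 328
53 297 348
83 292 347
113 291 340
143 293 343
173 299 342
203 323 331
dish corner px [[249.0, 26.0], [388.0, 27.0], [250.0, 213.0], [386.0, 213.0]]
10 None
30 (np.int64(252), np.int64(389))
50 (np.int64(252), np.int64(390))
70 (np.int64(252), np.int64(390))
90 (np.int64(252), np.int64(390))
110 (np.int64(252), np.int64(390))
130 (np.int64(252), np.int64(390))
150 (np.int64(253), np.int64(390))
170 (np.int64(253), np.int64(389))
190 (np.int64(253), np.int64(389))
210 (np.int64(256), np.int64(361))
```

The dish edges at px 252–390 are parallel to the chorizo, and the offset is about 1 mm. Lowering gently.

Call:
{"method": "servo_tool", "body": {
  "series": [
    [[-0.5,0.5,4,0],[-0.5,0.5,4,0],[0,0,4,0],[0,0,3,0],[0,0,2.5,0],[0,0,2,0],[0,0,1,0],[0,0,0,0],[0,0,0,0],[0,0,0,0]]
  ]
}}

```text
t: 19.95
eef_pos: [0.4868, -0.1216, 0.1057]
ee_rot: [-3.141, -0.0, -1.198]
force: [-0.2, 0.7, -1.2]
width: 0.0409
gripper_force: 28.0
```

Call:
{"method": "servo_tool", "body": {
  "series": [
    [[0,0,0.5,0],[0,0,0.5,0],[0,0,0,0],[0,0,0,0],[0,0,0,0],[0,0,0,0],[0,0,0,0],[0,0,0,0],[0,0,0,0],[0,0,0,0]]
  ]
}}

```text
t: 20.78
eef_pos: [0.4867, -0.1216, 0.1046]
ee_rot: [-3.142, -0.0, -1.198]
force: [0.2, 0.1, -1.2]
width: 0.0406
gripper_force: 28.0
```

Call:
{"method": "servo_tool", "body": {
  "series": [
    [[0,0,0,0],[0,0,0,0],[0,0,0,0],[0,0,0,0],[0,0,0,0],[0,0,0,0],[0,0,0,0],[0,0,0,0],[0,0,0,0],[0,0,0,0]]
  ],
  "claw": 1,
  "grip_force": 8
}}

```text
t: 21.62
eef_pos: [0.4867, -0.1216, 0.1046]
ee_rot: [-3.142, -0.0, -1.198]
force: [0.8, -0.7, -1.2]
width: 0.041
gripper_force: 8.0
```

Call:
{"method": "servo_tool", "body": {
  "series": [
    [[0,0,0,0],[0,0,0,0],[0,0,0,0],[0,0,0,0],[0,0,0,0],[0,0,0,0],[0,0,0,0],[0,0,0,0],[0,0,0,0],[0,0,0,0]]
  ],
  "claw": -0.09,
  "grip_force": 10
}}

```text
t: 22.45
eef_pos: [0.4867, -0.1216, 0.1046]
ee_rot: [3.142, 0.0, -1.198]
force: [0.3, 0.7, -1.1]
width: 0.0479
gripper_force: 4.4
```

```bash
python3 chk.py w10.png; python3 - <<'E'
from h import *
im=cv2.imread('pics/w10.png'); hs=cv2.cvtColor(im,cv2.COLOR_BGR2HSV).astype(int); m=(hs[...,1]<60)&(hs[...,2]>140)
for v in range(10,230,40): u=np.nonzero(m[v,220:420])[0]+220; print(v,(u.min(),u.max()) if len(u) else None)
E
```

```text
22.45 [ 0.4867 -0.1216  0.1046] [ 3.1416  0.     -1.1978] [ 0.32  0.74 -1.08] 0.0479 4.4
34 ([258.8, 76.3], [272.2, 127.5])
38 ([260.7, 86.3], [273.4, 136.2])
42 ([262.3, 96.4], [274.6, 145.0])
46 ([263.8, 106.7], [275.6, 154.1])
50 ([265.2, 117.0], [276.6, 163.4])
268 dark v: [88, 92, 96, 100, 104, 108]
274 dark v: [108]
278 dark v: []
282 dark v: []
286 dark v: []
chz 0.69 8678 288 351 21 203 320.8 112.2
21 326 327
51 297 349
81 292 348
112 288 342
142 292 349
172 299 349
203 323 334
10 None
50 (np.int64(243), np.int64(394))
90 (np.int64(243), np.int64(395))
130 (np.int64(243), np.int64(395))
170 (np.int64(244), np.int64(394))
210 (np.int64(246), np.int64(393))
```

Released: the jaws stand clear and the chorizo lies centred. Lifting straight out and returning to the trivet.

```bash
python3 - <<'E'
from h import *
plan([(.487,-.1216,.205,-1.198),(.5075,.327,.17,-1.405)],mx=40)
E
```

```text
15 rows
[[0.0, -0.1, -33.5, 0.0001], [0.0, -0.1, -33.5, 0.0001], [0.1, -0.1, -33.4, 0.0001], [-34.2, -15.2, 2.9, 0.0172], [-34.5, -14.6, 2.9, 0.0172], [-34.7, -14.0, 2.9, 0.0172], [-34.9, -13.4, 2.9, 0.0172], [-35.2, -12.8, 2.9, 0.0172], [-35.4, -12.2, 2.9, 0.0172], [-35.6, -11.6, 2.9, 0.0172]]
[[-35.8, -11.0, 2.9, 0.0172], [-35.9, -10.4, 2.9, 0.0172], [-36.1, -9.8, 3.0, 0.0172], [-36.3, -9.1, 2.9, 0.0172], [-36.4, -8.6, 3.0, 0.0172]]
```

Call:
{"method": "servo_tool", "body": {
  "series": [
    [[0,0,-3,0],[0,0,-6,0],[0,0,-10,0],[0,0,-20,0],[0,0,-30,0],[0,0,-31,0],[0,0,0,0],[0,0,0,0],[0,0,0,0],[0,0,0,0]]
  ]
}}

```text
t: 23.38
eef_pos: [0.4859, -0.1216, 0.2039]
ee_rot: [3.14, 0.001, -1.198]
force: [-0.4, 0.2, -0.6]
width: 0.0478
gripper_force: 4.4
```

Call:
{"method": "servo_tool", "body": {
  "series": [
    [[-34,-15,3,0.017],[-34.5,-14.5,3,0.017],[-34.5,-14,3,0.017],[-35,-13.5,3,0.017],[-35,-13,3,0.017],[-35.5,-12,3,0.017],[-35.5,-11.5,3,0.017],[-36,-11,3,0.017],[-36,-10.5,3,0.017],[-36,-10,3,0.017]]
  ]
}}

```text
t: 24.22
eef_pos: [0.5026, 0.2534, 0.1733]
ee_rot: [3.14, -0.001, -1.368]
force: [1.3, 0.0, -1.0]
width: 0.0477
gripper_force: 4.4
```

Call:
{"method": "servo_tool", "body": {
  "series": [
    [[-36.5,-9,3,0.017],[-36.5,-8.5,3,0.017],[0,0,0,0],[0,0,0,0],[0,0,0,0],[0,0,0,0],[0,0,0,0],[0,0,0,0],[0,0,0,0],[0,0,0,0]]
  ]
}}

```text
t: 25.05
eef_pos: [0.5067, 0.3265, 0.1689]
ee_rot: [-3.141, 0.0, -1.402]
force: [0.0, 1.0, -2.2]
width: 0.0477
gripper_force: 4.4
```

```bash
python3 - <<'E'
from fit import *
s=telemetry.get_state(); print(round(s['t'],2),s['eef_pos'].round(4),s['ee_rot'].round(4))
im=eyes.grab_frame('top'); save('t3.png',im)
x0,x1,y0,y1=350,428,222,290; h=cv2.cvtColor(im[y0:y1,x0:x1],cv2.COLOR_RGB2HSV).astype(int)
m=(((h[...,1]<60)&(h[...,2]>110))|((h[...,0]<8)|(h[...,0]>172))&(h[...,1]>140)).astype(np.uint8); n,l,st,ce=cv2.connectedComponentsWithStats(m); k=1+np.argmax(st[1:,4]); v,u=np.nonzero(l==k)
P=onplane('top',np.c_[u+x0,v+y0],.044)[:,:2]; print('dish',cv2.minAreaRect(P.astype(np.float32)*1000))
for d in trace('top','chorizo')[:2]:
    v,u=np.nonzero(d['mask']); P=onplane('top',np.c_[u,v],.055)[:,:2]; w,V=np.linalg.eigh(np.cov(P.T)); print('chz',round(d['conf'],2),len(u),P.mean(0).round(4),cv2.minAreaRect(P.astype(np.float32)*1000),np.degrees(np.arctan2(V[1,1],V[0,1])))
plan([(.5075,.327,.085,-1.405)],mx=25)
E
```

```text
25.05 [0.5067 0.3265 0.1689] [-3.1412e+00  3.0000e-04 -1.4025e+00]
dish ((517.9689331054688, -203.53314208984375), (90.25, 125.18192291259766), 21.59718132019043)
chz 0.6 407 [ 0.5174 -0.2031] ((519.102294921875, -203.04452514648438), (34.094417572021484, 94.54798889160156), 23.076383590698242) 112.1183438980382
chz 0.42 3828 [0.5383 0.0603] ((539.0035400390625, 60.86805725097656), (169.59716796875, 168.29434204101562), 44.27908706665039) 84.55404981404611
4 rows
[[-0.0, -0.2, 20.9, 0.0007], [-0.1, -0.3, 21.0, 0.0007], [-0.0, -0.2, 20.9, 0.0007], [-0.1, -0.3, 21.0, 0.0007]]
```

The dish has not moved, and the chorizo is within 1.5 mm and 1° of true. Laying the tongs down: the jaw side meets the front bars and levels them.

Call:
{"method": "servo_tool", "body": {
  "series": [
    [[0,0,30,0],[0,0,30,0],[0,0,19,0],[0,0,8,0],[0,0,8,0],[0,0,7,0],[0,0,7,0],[0,0,7,0],[0,0,0,0],[0,0,0,0]]
  ]
}}

```text
t: 25.98
eef_pos: [0.5065, 0.3269, 0.0526]
ee_rot: [3.142, -0.0, -1.402]
force: [-0.6, 0.6, 0.0]
width: 0.0482
gripper_force: 4.4
```

```bash
python3 - <<'E'
from fit import *
s=telemetry.get_state(); print(round(s['t'],2),s['eef_pos'].round(4),s['ee_rot'].round(4),s['force'].round(2),round(s['width'],4))
cal=eyes.calibration('wrist'); im=eyes.grab_frame('wrist'); save('w11.png',im); g=im.max(2)
for a in (0,4,8,12,16,20,24,28): print(a,disc(np.radians(a),s,cal))
for u in (244,248,252,256,260,264,268): print(u,'dark v:',[int(v) for v in range(0,140,4) if g[v,u]<45])
E
```

```text
25.98 [0.5065 0.3269 0.0526] [ 3.1415e+00 -1.0000e-04 -1.4017e+00] [-0.57  0.59  0.04] 0.0482
0 ([231.8, 0.7], [254.8, 72.1])
4 ([236.4, 8.2], [257.6, 76.3])
8 ([240.4, 16.3], [260.1, 81.3])
12 ([244.1, 24.7], [262.5, 87.0])
16 ([247.4, 33.6], [264.6, 93.3])
20 ([250.3, 42.7], [266.5, 100.2])
24 ([253.0, 52.0], [268.2, 107.6])
28 ([255.4, 61.6], [269.8, 115.3])
244 dark v: []
248 dark v: []
252 dark v: []
256 dark v: []
260 dark v: []
264 dark v: [64, 68, 72, 76, 80, 84, 88]
268 dark v: [64, 68, 72, 76, 80, 84, 88]
```

Call:
{"method": "servo_tool", "body": {
  "series": [
    [[0,0,7,0],[0,0,7,0],[0,0,6,0],[0,0,6,0],[0,0,5,0],[0,0,3,0],[-3,0,1,0],[-3,0,1,0],[-3,0,1,0],[0,0,0,0]]
  ]
}}

```text
t: 26.87
eef_pos: [0.505, 0.3367, 0.0156]
ee_rot: [-3.141, 0.0, -1.401]
force: [-0.6, -0.4, -0.2]
width: 0.0482
gripper_force: 4.5
```

Call:
{"method": "servo_tool", "body": {
  "series": [
    [[0,0,1,0],[0,0,1,0],[0,0,1,0],[0,0,0,0],[0,0,0,0],[0,0,0,0],[0,0,0,0],[0,0,0,0],[0,0,0,0],[0,0,0,0]]
  ]
}}

```text
t: 27.7
eef_pos: [0.5052, 0.3364, 0.0134]
ee_rot: [-3.141, 0.001, -1.401]
force: [-2.2, 1.3, 6.3]
width: 0.0479
gripper_force: 4.7
```

```bash
python3 - <<'E'
from fit import *
s=telemetry.get_state(); print(round(s['t'],2),s['eef_pos'].round(4),s['ee_rot'].round(4),s['force'].round(2),round(s['width'],4))
cal=eyes.calibration('wrist'); im=eyes.grab_frame('wrist'); save('w12.png',im); g=im.max(2)
for a in (-4,0,4,8,12): print(a,disc(np.radians(a),s,cal))
for u in (240,244,248,252,256,260,264,268): print(u,'dark v:',[int(v) for v in range(0,140,4) if g[v,u]<45])
E
```

```text
27.7 [0.5052 0.3364 0.0134] [-3.1406e+00  9.0000e-04 -1.4015e+00] [-2.17  1.32  6.35] 0.0479
-4 ([227.7, -6.4], [252.7, 69.0])
0 ([232.9, 0.6], [255.8, 72.1])
4 ([237.4, 8.1], [258.6, 76.2])
8 ([241.5, 16.2], [261.1, 81.2])
12 ([245.1, 24.6], [263.4, 86.9])
240 dark v: [4, 8, 12, 16, 20, 24, 28, 32, 36, 40, 44, 48, 52]
244 dark v: [4, 8, 12, 16, 20, 24, 28, 32, 36, 40, 44, 48, 52]
248 dark v: [4, 8, 12, 16, 20, 24, 28, 32, 36, 40, 44, 48, 52]
252 dark v: [20, 24, 28, 32, 36, 40, 44, 48, 52]
256 dark v: []
260 dark v: []
264 dark v: []
268 dark v: []
```

The tongs are level and resting on the bars. Easing off, opening, and withdrawing.

Call:
{"method": "servo_tool", "body": {
  "series": [
    [[0,0,-0.7,0],[0,0,0,0],[0,0,0,0],[0,0,0,0],[0,0,0,0],[0,0,0,0],[0,0,0,0],[0,0,0,0],[0,0,0,0],[0,0,0,0]]
  ],
  "claw": -1
}}

```text
t: 28.58
eef_pos: [0.505, 0.3358, 0.0133]
ee_rot: [3.142, -0.0, -1.402]
force: [-0.3, -0.3, 0.5]
width: 0.0875
gripper_force: 0.0
```

Call:
{"method": "servo_tool", "body": {
  "series": [
    [[0,0,-10,0],[0,0,-20,0],[0,0,-30,0],[0,0,-40,0],[0,0,-40,0],[0,0,-30,0],[0,0,0,0],[0,0,0,0],[0,0,0,0],[0,0,0,0]]
  ]
}}

```text
t: 29.42
eef_pos: [0.5044, 0.3352, 0.1824]
ee_rot: [3.14, -0.001, -1.402]
force: [-0.7, -1.1, -0.0]
width: 0.0876
gripper_force: 0.0
```

```bash
python3 - <<'E'
from fit import *
s=telemetry.get_state(); print(round(s['t'],2),s['eef_pos'].round(4),s['force'].round(2),round(s['width'],4))
cal=eyes.calibration('wrist'); im=eyes.grab_frame('wrist'); save('w13.png',im)
im3=eyes.grab_frame('top'); save('t4.png',im3)
h=np.array([np.cos(-1.402),np.sin(-1.402),0]); p=np.array([.5052,.3364,.031])
print('pin expected',pix('wrist',p-.0736*h,cal).round())
c=np.zeros((480,800,3),np.uint8); c[:,:480]=im[:,80:560]; c[:480,480:]=cv2.resize(im3[200:320,360:440],None,fx=4,fy=4)[:480,:320]; save('fin.png',c)
E
```

```text
29.42 [0.5044 0.3352 0.1824] [-0.74 -1.1  -0.03] 0.0876
pin expected [[315. 306.]]
```

View pics/fin.png

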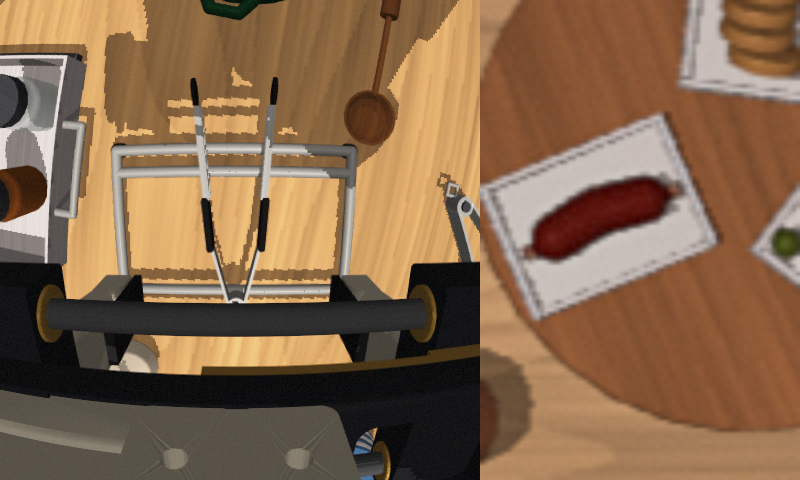

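The tongs lie flat across the trivet: pin near wrist px (316,298), square to the bars. The chorizo lies lengthwise in the middle of the dish at crop (600,215). Handing in.

```bash
python3 -c "
from station import ticket; print(ticket.job_done())"
```

```text
the job is handed in; nothing more can be done
None
```

The job is handed in at about 29 s: the chorizo lies lengthwise in the middle of the white dish, the lazy susan did not turn, and the tongs are back flat across the trivet; to slope the tongs I pressed them lightly on the oil bottle's cork, and I didn't re-measure the bottle afterwards.

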